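Walk the block heater round to the tray's upstand

ROBOT

A 6-joint arm with a two-finger parallel gripper is mounted at the origin on the work surface. World frame = base frame: x ahead of the robot, y to its left, z up, the work surface at z = 0. Lengths are in m, angles in rad, forces in N, time in s.
With the tool pointing down it reaches from about 0.35 to 0.975 m from the base axis. Payload 4.9 kg.
Tool frame: the origin (TCP) lies at the very end of the fingers, on their centre line; the grasp point (between the pads) lies 19 mm behind it (pinch_z is the distance from the TCP to the grasp point, in m); z points along the fingers, y is the line along which they close (so a half turn about z gives the same grasp; the last joint's range is limited). The gripper opens to 85 mm and grips with 20 to 120 N. Pads are 22 mm wide; open, the fingers measure 114 mm over their backs; the gripper's body (76 mm by 85 mm) begins 54 mm behind the grasp point. The pads swing forward as they close: fully open they stand 13 mm farther back than shut.
Start: joints at [1.007, 0.053, 1.613, -0, 1.476, -0.119], TCP at [0.269, 0.564, 0.231] pointing down, gripper open.
Joint ranges: [-3.01, 3.01], [-1.01, 2.22], [0.06, 2.58], [-1.02, 4.17], [0.09, 2.62], [-3.14, 3.14]. Speed limits (rad/s): [2.57, 2.57, 3.14, 3.14, 3.14, 3.14].

INTERFACE

Orientations are given as a unit quaternion [w, x, y, z].
In Python, from plant import * gives the robot as it stands. The module is installed in compiled form; this text tells all that it offers.
- The arm moves only by the tool play_rows, never from a script. Its arguments are lists of equal length, an entry for each row: "linear": the shift along the world's x, y, z in m, a list of three; "turn": the turn about the world's z in degrees. A call has 1 to 8 rows; each row shifts and turns the commanded pose from where the row before left it; what a row does not reach is not made up. A row lasts 1/8 s, in which the tool goes at most 62.5 mm and 10.7 degrees, less where a joint would pass 70% of its speed; a pose out of reach is approached as far as the arm can. A call is refused whole if a number of a shift passes 0.0625 or a number of a turn 10.7, either way. A call with a gripper value outside its range is refused whole. "hand" is the finger opening in m, from 0 to 0.0854, set as the call begins (left out, the last holds). The fingers move at their own pace and stop on an object; the grip force is fixed at half the most. Time passes only in rows, so rows that do not move let the fingers close. It gives the time, the measured TCP pose, the force, the opening and the grip force at its end, in the units of the state.
- state(): the state, without advancing time (a new reading comes with each control period).
- grab_frame(name): name is "scene" or "top" or "wrist"; returns the picture (420x560x3 uint8, red, green, blue); there is no depth.
- camera_info(name): a dict with "camera_matrix" (3x3 intrinsics, pixels), "distortion" ([k1, k2, p1, p2, k3] as OpenCV has them; the pictures are not rectified), "origin" and "attitude" of the camera in the world; the wrist camera has in their place "mount" (4x4, takes a point from camera to tool coordinates, whose origin is the TCP and whose axes are the flange's). Camera axes: x right, y down, z forward; pixel columns grow to the right and rows downward; lengths in m; the calibration is good to about 2 mm. A picture is of the moment at which its call begins: read the wrist's pose just before it. camera_info takes no time and is no camera call.
- job_done(): hands the job in; it is judged then, once.
Trained networks look in the newest picture that a camera, given by its name, has taken for a name from the list of things; names that differ only in an ending like _2 or _b are one class to them, and where a whole thing is asked for, a point or a joint stands for the part that bears it (a point fixed in the world has none). Each returns a list of dicts, best first, with "p" (0 to 1); they miss things now and then, are a little off and sometimes report something else, mostly with a low value. They report only what shows in the picture. A call takes as long as a camera call.
- trace(camera, thing): "region" (420x560 bool, what is visible of it) and "location" ([column, row] in pixels, amid what is visible of it).
The state is a dict: "time": time; "joint_pos": joint angles; "joint_vel": joint speeds; "joint_efforts": joint torques, N m; "tool_pos": TCP position; "tool_rot": TCP orientation; "contact_force": force on the tool from outside, world axes, zero at the start; "ft_torque": the same for the moment, N m; "gripper_width": opening from 0.0 (shut) to 1.0 (fully open); "grasp_force": force on a finger pad.
Only numpy, scipy, OpenCV 4.12 (cv2) and the standard library are available. Lean on these libraries where they do the work, as an engineer would, in place of code of your own. Each camera call takes 0.05 s, during which the arm holds its last target. There are 200 camera calls.

TASK

The heavy block heater stands askew on the steel tray with open sample tubes in it: do not grip or lift it, but walk it round on its feet, with gentle pushes on the sides of its casing, until its back faces the tray's upstand squarely. Turn it while it is still clear of the upstand, so that no corner knocks on it, and then push it straight back until its whole back is flush against the upstand. Keep the fingers off the hot metal block and its tubes, leave everything else where it stands, and finish with the hand clear.

Things in the scene. Friction and masses are not known exactly. Their poses are not given: they have to be found in the camera images.
- heater: White block heater on four hard black feet: grey sloped key panel in front, tubes in its top, mains inlet at the back. 120 mm deep (x), 160 wide (y), 56 high; upright walls 7 to 43 mm up all round (to 56 mm over the rear 76 mm). Too wide to grip. 1.6 to 2.3 kg; slides on its feet (x +-45, y +-63 mm) under a push of 3 to 12 N. Origin: centre of underside. x points from front to back, y to its left, z up.
- front_left (a point): The heater's front left upright edge (heater x -60, y +80 mm), 30 mm above its underside.
- front_right (a point): The heater's front right upright edge (heater x -60, y -80 mm), 30 mm above its underside.
- back_left (a point): The heater's back left upright edge (heater x +60, y +80 mm), 30 mm above its underside.
- back_right (a point): The heater's back right upright edge (heater x +60, y -80 mm), 30 mm above its underside.
- tube_block: The hot aluminium block with open tubes in the heater's top, part of the heater: 66 x 124 mm, rising 6 mm above the upper casing to 62 mm above the heater's underside. Origin at the centre of its underside, 22 mm behind the heater's middle. Not to be touched.
- upstand: The upturned back edge of the steel tray, the fence: a fixed upright sheet 700 mm long, 4 thick, 48 high. Origin in the middle of the foot of the face that looks to the heater and the robot; x points into the sheet, away from the robot (the face is the plane x = 0). The heater starts on the -x side, its x axis turned 30 to 57 degrees anticlockwise from this x, its nearest corner 20 to 75 mm clear.
- tray: The steel tray, fixed to the bench: flat floor 3 mm thick, 360 mm deep (x from -194 to +166 mm) and 700 mm wide, bead 6 mm high on the other three edges. Origin on the bench under its middle; the upstand's face is at tray x +166 mm.
- tip_box: Pipette tip box, 85 x 120 mm (x, y), 82 mm high, loose on the tray beside the upstand, to the left. Origin at the centre of its underside. Leave it.
- bottle: Amber reagent bottle, 62 mm across, 115 mm high, loose on the tray at the right, either near the upstand or near the front edge. Origin at the centre of its underside. Leave it.
- flask: Conical glass flask, 68 mm across at its foot, 92 mm high, loose on the tray at the right, in the other of those two places. Origin at the centre of its underside. Leave it.
- dishes: Stack of three Petri dishes, 95 mm across, 42 mm high, loose on the tray at the front left. Origin at the centre of its underside. Leave it.
- vial: Small capped glass vial, 26 mm across, 55 mm high, loose on the tray right of the heater's place, close to the upstand. Origin at the centre of its underside. Leave it.
- tube_rack: Blue tube rack, 75 x 165 mm, 92 mm high, loose on the bench right of the tray. Origin at the centre of its underside. Leave it.
- beaker: Glass beaker, 70 mm across, 90 mm high, loose on the bench left of the tray. Origin at the centre of its underside. Leave it.

How it is judged:
By the outcome, as a careful person would: the job done as asked, in the order asked, and still so for the second after the job is handed in, with the robot touching nothing.
It also fails if it takes over 72 s, if anything falls off the work surface, if the arm or the gripper's body presses on something with over 40 N, if the wrist force passes 120 N, or if a joint passes its speed limit or range.

## Working session

There is one attempt and no reset: what is moved stays moved. The work goes in short steps, Python scripts to look and compute and a tool call to move; the robot and the scene stay as the last step left them, time stands still between calls to the robot, and variables do not carry over. Pictures are saved under pics/ and viewed, at most 10 in all, crops included, and the job is handed in when it is done.

Besides the shell and the picture viewer there is one more tool, called as name(argument=value, ...) on one line, values as JSON. play_rows: Moves the arm, as the interface text tells. Its arguments: {"type":"object","properties":{"linear":{"type":"array","items":{"type":"array","items":{"type":"number"}}},"turn":{"type":"array","items":{"type":"number"}},"hand":{"type":"number"}},"required":["linear","turn"]}

```bash
mkdir -p pics
cat > h.py <<'E'
from plant import *
import numpy as np, cv2
from scipy.spatial.transform import Rotation as R
def cam(n):
    c=camera_info(n); K=np.array(c["camera_matrix"]);D=np.array(c["distortion"]);a=np.array(c["attitude"])
    Rm=a if a.shape==(3,3) else R.from_quat(a[[1,2,3,0]]).as_matrix()
    return K,D,Rm,np.array(c["origin"])
def toplane(n,px,z):
    K,D,Rm,o=cam(n); u=cv2.undistortPoints(np.array(px,float).reshape(-1,1,2),K,D).reshape(-1,2)
    d=np.c_[u,np.ones(len(u))]@Rm.T
    return o+d*((z-o[2])/d[:,2])[:,None]
def proj(n,P):
    K,D,Rm,o=cam(n); return cv2.projectPoints(np.array(P,float).reshape(-1,3),cv2.Rodrigues(Rm.T)[0],-Rm.T@o,K,D)[0].reshape(-1,2)
def save(n,f): 
    im=grab_frame(n); cv2.imwrite("pics/"+f,im[:,:,::-1]); return im
E
cat > a.py <<'E'
from h import *
for n in ("top","scene"):
    save(n,n+"0.png"); print(n,cam(n)[3])
    for t in ("heater","front_left","front_right","back_left","back_right","tube_block","upstand","tip_box","bottle","flask","dishes","vial"):
        r=trace(n,t)
        if r: print(t,round(r[0]["p"],2),np.round(r[0]["location"],1), np.round(toplane(n,r[0]["location"],.033 if "_l" in t or "_r" in t else .03)[0],3))
        if t in("heater","upstand","tube_block") and r:
            c=max(cv2.findContours(r[0]["region"].astype(np.uint8),0,2)[0],key=cv2.contourArea); print(cv2.boxPoints(cv2.minAreaRect(c)).round(0).tolist())
print(state())
E
python3 a.py
```

```text
top [0.25675237 0.01137371 1.68976979]
heater 0.73 [293.  202.9] [ 0.576 -0.015  0.03 ]
[[259.0, 211.0], [293.0, 169.0], [324.0, 195.0], [290.0, 237.0]]
front_left 0.85 [293.2 202.9] [ 0.576 -0.016  0.033]
front_right 0.83 [292.1 204.6] [ 0.57  -0.012  0.033]
back_left 0.75 [292.7 202.2] [ 0.578 -0.014  0.033]
back_right 0.69 [290.1 201.9] [ 0.579 -0.006  0.033]
tube_block 0.86 [283.9 196.3] [0.598 0.013 0.03 ]
[[265.0, 206.0], [291.0, 175.0], [307.0, 189.0], [282.0, 220.0]]
upstand 0.62 [301.1 160.4] [ 0.712 -0.044  0.03 ]
[[190.0, 160.0], [190.0, 154.0], [411.0, 162.0], [411.0, 168.0]]
tip_box 0.79 [214.9 180.9] [0.652 0.229 0.03 ]
bottle 0.79 [387.7 253.3] [ 0.412 -0.303  0.03 ]
flask 0.65 [385.4 190.8] [ 0.609 -0.306  0.03 ]
dishes 0.79 [208.4 239.7] [0.466 0.249 0.03 ]
vial 0.67 [365.8 174.3] [ 0.663 -0.247  0.03 ]
scene [ 1.31895787 -0.41281315  1.26259477]
heater 0.97 [268.3 217.9] [ 0.557 -0.     0.03 ]
[[242.0, 245.0], [252.0, 192.0], [293.0, 200.0], [283.0, 253.0]]
front_right 0.81 [267.5 222.6] [ 0.572 -0.012  0.033]
back_left 0.79 [266.6 224.1] [ 0.576 -0.017  0.033]
back
[... 547 characters left out ...]
([ 1.00699619e+00,  5.26729283e-02,  1.61289934e+00,  7.53292974e-06,
        1.47596890e+00, -1.18985314e-01]), 'joint_vel': array([-8.37787228e-04,  1.13146518e-03, -8.59347541e-04,  9.76116485e-04,
       -1.02198413e-03, -9.54867145e-05]), 'joint_efforts': array([ 1.16422059e-03, -3.93689632e+01, -3.70450509e+01, -4.79189475e-05,
        6.56231587e-04,  2.00698231e-06]), 'tool_pos': array([0.26891606, 0.56417848, 0.23132077]), 'tool_rot': array([5.08668945e-06, 2.20578721e-01, 9.75369175e-01, 2.55158043e-05]), 'contact_force': array([0.12816817, 0.30206411, 0.32894001]), 'ft_torque': array([-0.00368683, -0.05148058,  0.02650196]), 'grasp_force': 0.0, 'gripper_width': 1.0029561322005813}
```

```bash
cat >> h.py <<'E'
from scipy.optimize import minimize
HP=np.array([[x,y,z] for y in(-.08,.08) for x,z in((-.06,.007),(.06,.007),(-.06,.043),(-.016,.056),(.06,.056))]+[[.022+a,b,.062] for a in(-.033,.033) for b in(-.062,.062)])
UP=np.array([[x,y,z] for x in(0,.004) for y in(-.35,.35) for z in(0,.048)])
def place(P,p): 
    c,s=np.cos(p[2]),np.sin(p[2]); return P@np.array([[c,s,0],[-s,c,0],[0,0,1]])+[p[0],p[1],.003]
def fit(P,masks,p0,fixed=None):
    def cost(p):
        e=0
        for n,m in masks.items():
            h=cv2.convexHull((proj(n,place(P,p))).astype(np.float32)).reshape(-1,2)
            im=np.zeros((1680,2240),np.uint8); cv2.fillConvexPoly(im,np.round((h*4+1.5)*16).astype(np.int32),255,shift=4)
            e+=np.abs(cv2.resize(im,(560,420),interpolation=cv2.INTER_AREA)/255.-m).sum()
        return e
    best=None
    for k in range(2):
        s=np.array(p0)+np.array([[0,0,0],[.01,0,0],[0,.01,0],[0,0,.08]])
        r=minimize(cost,p0,method="Nelder-Mead",options=dict(initial_simplex=s,xatol=1e-4,fatol=.05)); p0=r.x
    return r.x,r.fun
def masks(t,cams=("top","scene"),grab=False):
    d={}
    for n in cams:
        if grab: grab_frame(n)
        r=trace(n,t)
        if r and r[0]["p"]>.3: d[n]=r[0]["region"].astype(float)
    return d
def rep(t,P,p0,**k):
    m=masks(t,**k); out=[]
    for c in [m]+([{n:m[n]} for n in m] if len(m)>1 else []):
        p,e=fit(P,c,p0); out.append(p); print(t,list(c),np.round(p[:2],4),"yaw",round(np.degrees(p[2]),2),"cost",round(e,1),"size",int(sum(x.sum() for x in c.values())))
    return out[0]
E
python3 - <<'E'
from h import *
p=rep("heater",HP,[.57,-.01,.8]); u=rep("upstand",UP,[.71,-.05,-.03])
im=[]
for n,(x,y) in (("top",(180,130)),("scene",(150,140))):
    a=cv2.imread(f"pics/{n}0.png"); S=3
    a=cv2.resize(a[y:y+140,x:x+250],None,fx=S,fy=S,interpolation=cv2.INTER_CUBIC)
    for q,P in((p,HP[:10]),(u,UP)):
        for v in proj(n,place(P,q)): cv2.circle(a,tuple(int(t) for t in ((v-[x,y]+.5)*S)),2,(0,0,255),-1)
    im.append(a[:300] if 0 else a)
o=cv2.resize(np.vstack(im),(535,600)); cv2.imwrite("pics/c0.png",np.vstack(im)); cv2.imwrite("pics/c0s.png",cv2.resize(np.vstack(im),None,fx=.71,fy=.71,interpolation=cv2.INTER_AREA))
E
```

```text
heater ['top', 'scene'] [ 0.5731 -0.0104] yaw 49.82 cost 150.4 size 4221
heater ['top'] [ 0.5735 -0.0111] yaw 49.65 cost 68.6 size 2115
heater ['scene'] [ 0.5725 -0.0098] yaw 49.94 cost 75.0 size 2106
upstand ['top', 'scene'] [ 0.709  -0.0407] yaw -3.33 cost 421.6 size 3188
upstand ['top'] [ 0.7097 -0.0427] yaw -3.29 cost 148.7 size 1182
upstand ['scene'] [ 0.7081 -0.0398] yaw -3.39 cost 225.2 size 2006
```

View pics/c0s.png

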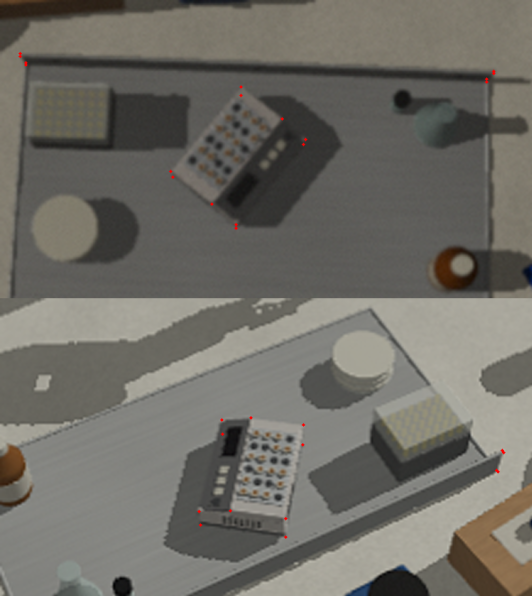

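The picture shows the heater mid-tray, its back facing up-left towards the upstand; in the full top image it centres near (293,203). The fit points sit on its corners in both views, and the upstand runs along the top at row ≈160. The heater is at about (0.573, -0.010) with yaw 49.8°, and the upstand yaw is -3.35°.

play_rows(linear=[[0.0312,-0.0428,0],[0.0312,-0.0428,0],[0.0312,-0.0428,0],[0.0312,-0.0428,0],[0.0312,-0.0428,0],[0.0312,-0.0428,0],[0.0312,-0.0428,0],[0.0312,-0.0428,0]], turn=[7.5,7.5,7.5,7.5,7.5,7.5,7.5,7.5], hand=0)

```text
time: 2.5
tool_pos: [0.5194, 0.2203, 0.2316]
tool_rot: [0.0, -0.299, 0.954, 0.0]
contact_force: [0.7, 0.7, 0.4]
gripper_width: -0.002
grasp_force: 0.0
```

play_rows(linear=[[0.0312,-0.0428,0],[0.0312,-0.0428,0],[0.0312,-0.0428,0],[0.0312,-0.0428,0],[0.0312,-0.0428,0],[0,0,-0.05],[0,0,-0.05],[0,0,-0.03]], turn=[7.5,7.5,0,0,0,0,0,0])

```text
time: 3.5
tool_pos: [0.6729, 0.0076, 0.0977]
tool_rot: [-0.002, -0.419, 0.908, 0.001]
contact_force: [-0.9, -0.2, 0.0]
gripper_width: -0.006
grasp_force: 0.0
```

play_rows(linear=[[0,0,-0.03],[0,0,-0.03],[0,0,-0.018],[0,0,0]], turn=[0,0,0,0])

```text
time: 4.0
tool_pos: [0.6733, 0.0079, 0.0215]
tool_rot: [-0.001, -0.419, 0.908, 0.001]
contact_force: [-0.2, -0.0, 0.1]
gripper_width: 0.001
grasp_force: 0.0
```

```bash
cat > arc.py <<'E'
from h import *
import sys
# cx cy yaw(deg) fx fy (finger centre, heater frame mm at contact) icry(mm) dtheta n
def arc(cx,cy,yaw,fx,fy,icry,dth,n):
    rot=lambda a:np.array([[np.cos(a),-np.sin(a)],[np.sin(a),np.cos(a)]])
    Y=np.radians(yaw);c=np.array([cx,cy]); I=c+rot(Y)@[0,icry/1000]; f=c+rot(Y)@[fx/1000,fy/1000]
    pts=[I+rot(np.radians(dth*k/n))@(f-I) for k in range(n+1)]
    print("start",f.round(4),"steps",np.diff(pts,axis=0).round(4).tolist(),"turn",dth/n,"end centre",(I+rot(np.radians(dth))@(c-I)).round(4))
arc(*map(float,sys.argv[1:8]),int(sys.argv[8]))
E
python3 arc.py .5731 -.0104 49.8 71 -66 87 -28 16; python3 -c "
from h import *; s=state(); print(s['tool_pos'],s['contact_force'],s['tool_rot'])"
```

```text
start [0.6693 0.0012] steps [[-0.0014, -0.0049], [-0.0016, -0.0049], [-0.0017, -0.0049], [-0.0019, -0.0048], [-0.002, -0.0047], [-0.0022, -0.0047], [-0.0023, -0.0046], [-0.0025, -0.0045], [-0.0026, -0.0045], [-0.0027, -0.0044], [-0.0029, -0.0043], [-0.003, -0.0042], [-0.0031, -0.0041], [-0.0032, -0.004], [-0.0034, -0.0039], [-0.0035, -0.0038]] turn -1.75 end centre [ 0.539 -0.035]
[0.67327044 0.00789817 0.02153646] [-0.22443268 -0.03020201  0.12532666] [-1.43874821e-03 -4.18780188e-01  9.08086108e-01  8.39301604e-04]
```

play_rows(linear=[[-0.0025,-0.0035,0],[-0.0025,-0.0035,0],[-0.0014,-0.0049,0],[-0.0016,-0.0049,0],[-0.0017,-0.0049,0],[-0.0019,-0.0048,0],[-0.002,-0.0047,0],[-0.0022,-0.0047,0]], turn=[0,0,-1.75,-1.75,-1.75,-1.75,-1.75,-1.75])

```text
time: 5.0
tool_pos: [0.6608, -0.0276, 0.0249]
tool_rot: [0.003, -0.333, 0.943, -0.0]
contact_force: [4.7, 3.9, -0.1]
gripper_width: 0.004
grasp_force: 3.1
```

play_rows(linear=[[-0.0023,-0.0046,0],[-0.0025,-0.0045,0],[-0.0026,-0.0045,0],[-0.0027,-0.0044,0],[-0.0029,-0.0043,0],[-0.003,-0.0042,0],[-0.0031,-0.0041,0],[-0.0032,-0.004,0]], turn=[-1.75,-1.75,-1.75,-1.75,-1.75,-1.75,-1.75,-1.75])

```text
time: 6.0
tool_pos: [0.6386, -0.0627, 0.025]
tool_rot: [0.003, -0.215, 0.977, -0.0]
contact_force: [5.8, 3.2, -0.9]
gripper_width: -0.0
grasp_force: 3.0
```

```bash
cat > look.py <<'E'
from h import *
import sys
p0=[float(sys.argv[1]),float(sys.argv[2]),np.radians(float(sys.argv[3]))]
s=state(); print(s['time'],s['tool_pos'].round(4),s['contact_force'].round(1))
p=rep("heater",HP,p0,grab=True)
U=np.array([.709,-.0407]); a=np.radians(-3.35); e=np.array([np.cos(a),np.sin(a)]); c=p[:2]-U
B=(place(HP[:10],p)[:,:2]-U)@e
print("fence coords",(c@e).round(4),(c@[-e[1],e[0]]).round(4),"rel yaw",np.degrees(p[2]-a).round(2),"nearest",B.max().round(4))
E
python3 look.py .54 -.035 22
```

```text
6.0 [ 0.6386 -0.0627  0.025 ] [ 5.8  3.2 -0.9]
heater ['top', 'scene'] [ 0.545  -0.0301] yaw 25.46 cost 3277.4 size 1124
heater ['top'] [ 0.5462 -0.0307] yaw 24.42 cost 1850.3 size 322
heater ['scene'] [ 0.5436 -0.0306] yaw 24.46 cost 1427.9 size 802
fence coords -0.1643 0.001 rel yaw 28.81 nearest -0.0732
```

play_rows(linear=[[0.012,0.006,0],[0,0,0.0625],[0,0,0.0625],[-0.046,0.045,0],[-0.046,0.045,0],[-0.046,0.045,0],[-0.046,0.045,0],[-0.046,0.045,0]], turn=[0,0,0,0,0,0,0,0])

```text
time: 7.2
tool_pos: [0.423, 0.1629, 0.1478]
tool_rot: [-0.001, -0.216, 0.976, -0.0]
contact_force: [-0.6, 1.2, -0.3]
gripper_width: -0.002
grasp_force: 0.0
```

```bash
python3 look.py .545 -.03 24.5
```

```text
7.2 [0.423  0.1629 0.1478] [-0.6  1.2 -0.3]
heater ['top', 'scene'] [ 0.5463 -0.0315] yaw 25.39 cost 3853.6 size 3704
heater ['top'] [ 0.5466 -0.0316] yaw 25.53 cost 60.5 size 2137
heater ['scene'] [-0.935  1.13 ] yaw 285.77 cost 1567.0 size 1567
fence coords -0.1629 -0.0003 rel yaw 28.74 nearest -0.0719
```

```bash
python3 arc.py .5466 -.0316 25.5 -71 66 -87 -28.5 16; python3 arc.py .5466 -.0316 25.5 -83 66 -87 -28.5 16|cut -c1-30
```

```text
start [ 0.4541 -0.0026] steps [[0.0034, 0.004], [0.0035, 0.0039], [0.0036, 0.0038], [0.0038, 0.0037], [0.0039, 0.0035], [0.004, 0.0034], [0.0041, 0.0033], [0.0042, 0.0032], [0.0043, 0.003], [0.0044, 0.0029], [0.0045, 0.0028], [0.0045, 0.0026], [0.0046, 0.0025], [0.0047, 0.0023], [0.0048, 0.0022], [0.0048, 0.002]] turn -1.78125 end centre [ 0.5886 -0.0232]
start [ 0.4433 -0.0078] steps
```

play_rows(linear=[[0.0067,-0.057,0],[0.0067,-0.057,0],[0.0067,-0.057,0],[0,0,0],[0,0,-0.045],[0,0,-0.045],[0,0,-0.034],[0,0,0]], turn=[0,0,0,0,0,0,0,0])

```text
time: 8.4
tool_pos: [0.4425, -0.0086, 0.0213]
tool_rot: [-0.004, -0.216, 0.976, 0.002]
contact_force: [-0.3, 0.0, 0.9]
gripper_width: 0.0
grasp_force: 0.0
```

play_rows(linear=[[0.0055,0.0026,0],[0.0055,0.0026,0],[0.0034,0.004,0],[0.0035,0.0039,0],[0.0036,0.0038,0],[0.0038,0.0037,0],[0.0039,0.0035,0],[0.004,0.0034,0]], turn=[0,0,-1.78,-1.78,-1.78,-1.78,-1.78,-1.78])

```text
time: 9.4
tool_pos: [0.4779, 0.0182, 0.0255]
tool_rot: [-0.001, -0.125, 0.992, -0.0]
contact_force: [-7.4, -1.8, 2.8]
gripper_width: -0.002
grasp_force: 3.9
```

play_rows(linear=[[0.0041,0.0033,0],[0.0042,0.0032,0],[0.0043,0.003,0],[0.0044,0.0029,0],[0.0045,0.0028,0],[0.0045,0.0026,0],[0.0046,0.0025,0],[0.0047,0.0023,0]], turn=[-1.78,-1.78,-1.78,-1.78,-1.78,-1.78,-1.78,-1.78])

```text
time: 10.4
tool_pos: [0.5129, 0.0413, 0.0254]
tool_rot: [-0.002, -0.001, 1.0, -0.0]
contact_force: [-7.6, -0.8, 4.5]
gripper_width: 0.003
grasp_force: 4.0
```

play_rows(linear=[[-0.03,0,0],[-0.02,0,0.04],[0,0,0.05],[-0.015,0.04,0.035],[-0.015,0.04,0],[-0.015,0.04,0]], turn=[0,0,0,0,0,0], hand=0.0854)

```text
time: 11.15
tool_pos: [0.4201, 0.1627, 0.153]
tool_rot: [0.003, -0.001, 1.0, 0.001]
contact_force: [0.5, -0.5, -0.3]
gripper_width: 0.994
grasp_force: 0.0
```

```bash
python3 look.py .586 -.024 0
python3 - <<'E'
from h import *
s=state();x,y=s['tool_rot'][1:3];print(s['tool_rot'],np.degrees(np.arctan2(y*y-x*x,2*x*y)))
rep("upstand",UP,[.709,-.041,-.058])
E
```

```text
11.15 [0.4201 0.1627 0.153 ] [ 0.5 -0.5 -0.3]
heater ['top', 'scene'] [ 0.5862 -0.0204] yaw 0.02 cost 141.7 size 4423
heater ['top'] [ 0.587  -0.0217] yaw -1.14 cost 58.0 size 2129
heater ['scene'] [ 0.5853 -0.02  ] yaw 0.44 cost 62.1 size 2294
fence coords -0.1238 0.013 rel yaw 3.37 nearest -0.0592
[ 1.81517000e-03 -1.85092187e-03  9.99996625e-01  1.69219188e-04] 90.21210049609384
upstand ['top', 'scene'] [ 0.7088 -0.0415] yaw -3.26 cost 411.5 size 3307
upstand ['top'] [ 0.7097 -0.0414] yaw -3.24 cost 177.0 size 1136
upstand ['scene'] [ 0.708  -0.0415] yaw -3.28 cost 184.5 size 2171
```

play_rows(linear=[[0.0195,-0.0462,0],[0.0195,-0.0462,0],[0.0195,-0.0462,0],[0.0195,-0.0462,0],[0,0,-0.046],[0,0,-0.046],[0,0,-0.046],[0,0,0]], turn=[-3.5,0,0,0,0,0,0,0])

```text
time: 12.45
tool_pos: [0.4931, -0.0244, 0.0076]
tool_rot: [-0.004, 0.031, 1.0, 0.001]
contact_force: [-1.0, -0.4, 0.3]
gripper_width: 0.997
grasp_force: 0.0
```

play_rows(linear=[[0.005,-0.0003,0],[0.005,-0.0003,0],[0.004,-0.0002,0],[0.004,-0.0002,0],[0.004,-0.0002,0],[0.004,-0.0003,0],[0.004,-0.0002,0],[0.004,-0.0002,0]], turn=[0,0,0,0,0,0,0,0])

```text
time: 13.45
tool_pos: [0.5283, -0.0248, 0.0119]
tool_rot: [-0.004, 0.029, 1.0, 0.001]
contact_force: [-13.4, 1.1, 9.6]
gripper_width: 0.997
grasp_force: 6.6
```

play_rows(linear=[[0.004,-0.0003,0],[0.004,-0.0002,0],[0.004,-0.0002,0],[0.004,-0.0002,0]], turn=[0,0,0,0])

```text
time: 13.95
tool_pos: [0.5443, -0.0262, 0.0119]
tool_rot: [-0.004, 0.029, 1.0, 0.0]
contact_force: [-11.8, 1.3, 9.0]
gripper_width: 0.998
grasp_force: 6.4
```

```bash
python3 look.py .605 -.022 -3
python3 - <<'E'
from h import *
s=state();print(s['tool_rot'].round(4),s['ft_torque'].round(3))
a=[cv2.resize(save(n,n+"2.png")[y:y+140,x:x+250],None,fx=2.1,fy=2.1,interpolation=cv2.INTER_CUBIC) for n,(x,y) in (("top",(180,130)),("scene",(150,150)))]
cv2.imwrite("pics/c2.png",np.vstack(a)[:,:,::-1])
E
```

```text
13.95 [ 0.5443 -0.0262  0.0119] [-11.8   1.3   9. ]
heater ['top', 'scene'] [ 0.6174 -0.0252] yaw -3.5 cost 1630.0 size 2893
heater ['top'] [ 0.6204 -0.0254] yaw -3.11 cost 1529.6 size 620
heater ['scene'] [ 0.6163 -0.0253] yaw -3.56 cost 71.6 size 2273
fence coords -0.0923 0.0101 rel yaw -0.15 nearest -0.0321
[-2.400e-03  2.940e-02  9.996e-01  2.000e-04] [0.188 1.208 0.022]
```

View pics/c2.png

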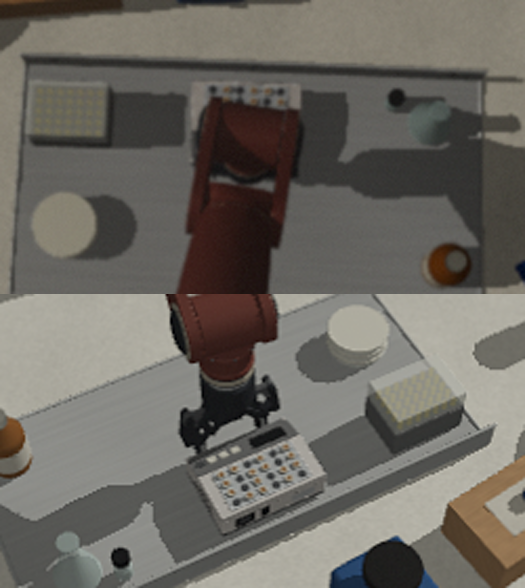

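The heater now stands square: in the top panel its back edge, around row 85, runs parallel to the upstand. The fit puts it about 32 mm away, with both fingers on the front wall. I'll push straight back and slow down near contact.

play_rows(linear=[[0.004,-0.0003,0],[0.004,-0.0002,0],[0.004,-0.0002,0],[0.003,-0.0002,0],[0.003,-0.0002,0],[0.002,-0.0001,0],[0.002,-0.0001,0],[0.002,-0.0001,0]], turn=[0,0,0,0,0,0,0,0])

```text
time: 15.25
tool_pos: [0.5682, -0.0277, 0.0118]
tool_rot: [-0.004, 0.029, 1.0, 0.0]
contact_force: [-12.4, 0.0, 8.5]
gripper_width: 1.001
grasp_force: 6.2
```

play_rows(linear=[[0.001,-0.0001,0],[0.001,-0.0001,0],[0.001,0,0],[0.001,-0.0001,0],[0.001,0,0]], turn=[0,0,0,0,0])

```text
time: 15.88
tool_pos: [0.5731, -0.028, 0.0119]
tool_rot: [-0.004, 0.029, 1.0, 0.0]
contact_force: [-11.4, 0.7, 8.5]
gripper_width: 1.002
grasp_force: 6.2
```

play_rows(linear=[[0.0007,0,0],[0.0007,-0.0001,0],[0.0007,0,0],[0.0007,0,0],[0.0007,-0.0001,0]], turn=[0,0,0,0,0])

```text
time: 16.5
tool_pos: [0.5751, -0.0281, 0.0118]
tool_rot: [-0.006, 0.029, 1.0, 0.0]
contact_force: [-19.6, 1.2, 14.5]
gripper_width: 1.001
grasp_force: 10.1
```

play_rows(linear=[[0.0007,0,0],[0.0007,0,0],[0,0,0]], turn=[0,0,0])

```text
time: 16.88
tool_pos: [0.575, -0.028, 0.0119]
tool_rot: [-0.008, 0.029, 1.0, 0.0]
contact_force: [-24.9, -0.2, 18.1]
gripper_width: 1.003
grasp_force: 12.4
```

```bash
python3 -c "
from h import *; s=state(); print(s['ft_torque'],s['contact_force'],s['tool_pos'])"
```

```text
[ 0.10580318  3.31730493 -0.01133031] [-24.91610643  -0.18757149  18.07398179] [ 0.57501951 -0.02803931  0.01186188]
```

Stalled against the upstand with no yaw moment, so it is seated. Backing off to look.

play_rows(linear=[[-0.005,0.0003,0],[-0.02,0.001,0],[-0.04,0.002,0],[-0.03,0,0.05],[0,0.03,0.06],[-0.02,0.06,0.05],[-0.02,0.06,0],[-0.02,0.06,0]], turn=[0,0,0,0,0,0,0,0])

```text
time: 17.88
tool_pos: [0.4311, 0.1696, 0.1587]
tool_rot: [0.003, 0.03, 1.0, 0.001]
contact_force: [1.2, 1.1, -0.0]
gripper_width: 0.998
grasp_force: 0.0
```

```bash
python3 look.py .645 -.027 -3.3
python3 - <<'E'
from h import *
for n in("top","scene"):
  for t in("tip_box","bottle","flask","dishes","vial"):
    r=trace(n,t); print(n,t,r and np.round(r[0]["location"],1))
a=[cv2.resize(cv2.cvtColor(save(n,n+"3.png"),4)[y:y+75,x:x+130],None,fx=4,fy=4,interpolation=cv2.INTER_CUBIC) for n,(x,y) in (("top",(230,140)),("scene",(220,210)))]
cv2.imwrite("pics/c3.png",np.vstack(a))
E
```

```text
17.875 [0.4311 0.1696 0.1587] [ 1.2  1.1 -0. ]
heater ['top', 'scene'] [ 0.6471 -0.0273] yaw -2.98 cost 527.7 size 4027
heater ['top'] [ 0.6479 -0.0279] yaw -2.14 cost 125.5 size 2020
heater ['scene'] [ 0.6343 -0.0264] yaw -3.48 cost 375.7 size 2007
fence coords -0.0626 0.0098 rel yaw 0.37 nearest -0.002
top tip_box [211.5 182. ]
top bottle [391.4 254. ]
top flask [384.4 188.9]
top dishes [295.6 180.6]
top vial [367.2 178.3]
scene tip_box [347.1 203.2]
scene bottle [151.6 222.4]
scene flask [185.  283.1]
scene dishes [320.2 167.9]
scene vial [273.4 239.8]
```

View pics/c3.png

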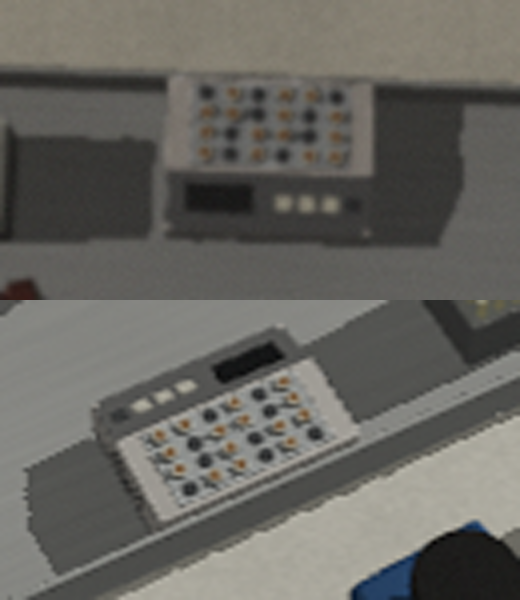

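The picture shows the heater's back edge along the upstand in both views (top panel row ≈80, scene panel (160,525)–(360,435)). It is too coarse to prove the fit flush, so I'll take a sharp wrist-camera look at the seam.

play_rows(linear=[[0.02,0,0.06],[0.02,-0.03,0.06],[0.025,-0.04,0.02],[0.025,-0.04,0],[0.025,-0.04,0],[0.025,-0.04,0],[0,0,0],[0,0,0]], turn=[0,0,0,0,0,0,0,0])

```text
time: 19.68
tool_pos: [0.5679, -0.0188, 0.2886]
tool_rot: [-0.0, 0.03, 1.0, 0.0]
contact_force: [-0.4, -0.1, 0.1]
gripper_width: 1.0
grasp_force: 0.0
```

```bash
python3 -c "
from h import *
print(state()['tool_pos']); print(np.array(camera_info('wrist')['mount']).round(3)); save('wrist','w1.png')"
```

```text
[ 0.56786005 -0.01880541  0.28856102]
[[ 0.    -0.966 -0.258  0.065]
 [ 1.     0.    -0.001  0.001]
 [ 0.001 -0.258  0.966 -0.143]
 [ 0.     0.     0.     1.   ]]
```

View pics/w1.png

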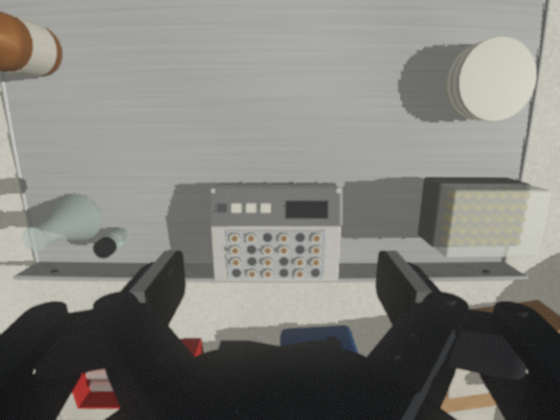

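The wrist view shows the heater (columns 212–340, rows 185–279) with its back edge on the upstand strip (rows ≈264–278). Next I'll compare the two edge angles to subpixel.

Run:
```python
from h import *
c=camera_info("wrist");K=np.array(c["camera_matrix"]);D=np.array(c["distortion"])
im=cv2.imread("pics/w1.png"); g=cv2.GaussianBlur(cv2.cvtColor(im,6).astype(np.float32),(0,0),1)
s=state();q=s['tool_rot'];Rt=R.from_quat([q[1],q[2],q[3],q[0]]).as_matrix();M=np.array(c["mount"])
Rc=Rt@M[:3,:3];o=Rt@M[:3,3]+s['tool_pos']
def line(name,cols,r0,r1,sgn,z):
    pts=[]
    for x in cols:
        d=sgn*np.diff(g[r0:r1,x]); i=int(d.argmax())
        if 0<i<len(d)-1:
            a,b,e=d[i-1:i+2]; pts.append([x,r0+i+.5+.5*(a-e)/(a-2*b+e)])
    u=cv2.undistortPoints(np.array(pts).reshape(-1,1,2),K,D).reshape(-1,2); v=np.c_[u,np.ones(len(u))]@Rc.T
    P=o+v*((z-o[2])/v[:,2])[:,None]
    for _ in range(3):
        f=np.polyfit(P[:,1],P[:,0],1);res=P[:,0]-np.polyval(f,P[:,1]);P=P[abs(res)<2*res.std()+1e-5]
    print(name,"yaw",round(-np.degrees(np.arctan(f[0])),2),"x at y=-.03",round(np.polyval(f,-.03),4),"res",res.std().round(5),len(P))
cf=list(range(60,125))+list(range(440,500)); ch=range(218,336)
line("fence far top +",cf,268,288,1,.051)
line("fence near top",cf,255,272,-1,.051); line("fence near top+",cf,255,272,1,.051)
line("heater back top +",ch,272,288,1,.059);line("heater back top -",ch,272,288,-1,.059)
line("casing/panel",ch,215,232,1,.059); line("heater front",ch,176,196,1,.046);line("heater front",ch,176,196,-1,.046)
```

```text
fence far top + yaw -3.31 x at y=-.03 0.7054 res 7e-05 108
fence near top yaw -3.3 x at y=-.03 0.6837 res 9e-05 122
fence near top+ yaw -3.11 x at y=-.03 0.6929 res 0.0018 58
heater back top + yaw -3.48 x at y=-.03 0.7026 res 0.00482 118
heater back top - yaw -3.53 x at y=-.03 0.704 res 0.00031 94
casing/panel yaw -3.36 x at y=-.03 0.6299 res 6e-05 106
heater front yaw -3.92 x at y=-.03 0.5837 res 0.00094 118
heater front yaw -3.38 x at y=-.03 0.5782 res 0.00011 90
```

```bash
python3 -c "
from plant import *; print(job_done())"
```

```text
the job is handed in; nothing more can be done
None
```

The heater was turned while clear of the upstand, then pushed straight back until it stalled against it. It reads square to within about 0.1° in the wrist camera, the hand is clear, and the job is handed in at about 20 s.

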